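# Find the loaded canister by its weight and present it to the port

## Robot

A 6-joint arm with a two-finger parallel gripper is mounted at the origin on the work surface. World frame = base frame: x ahead of the robot, y to its left, z up, the work surface at z = 0. Lengths are in m, angles in rad, forces in N, time in s.
With the tool pointing down it reaches from about 0.25 to 0.775 m from the base axis. Payload 4 kg.
Tool frame: the origin (TCP) lies on the centre line of the jaws, within the pads' length; the fingertips stand 8 mm ahead of it and the grasp point (between the pads) lies 11 mm behind it; z points along the fingers, y is the direction in which the jaws open and shut (so a half turn about z gives the same grasp; the last joint's range is limited). The gripper opens to 94 mm and grips with 3 to 60 N. Pads are 16 mm wide; open, the fingers measure 119 mm over their backs; the gripper's body (75 mm by 177 mm) begins 78 mm behind the grasp point.
Start: joints at [1.021, 0.087, 1.371, -0, 1.684, -0.103], TCP at [0.238, 0.496, 0.214] pointing down, gripper open.
Joint ranges: [-3.1, 3.1], [-0.76, 2.03], [0.27, 2.55], [-1.08, 4.22], [0.17, 2.65], [-2.57, 2.57]. Speed limits (rad/s): [2.79, 2.79, 3.14, 3.14, 3.14, 3.14].

## Interface

Orientations are given as [roll, pitch, yaw] about the fixed x, y, z axes, in that order (R = Rz(yaw) Ry(pitch) Rx(roll)).
In Python, from bench import * gives the robot as it stands.
- The arm moves only by the tool step_arm, never from a script. Its argument "steps" is a list of rows, each an object of numbers: "jaw": the opening, from 0 (shut) to 1 (fully open); "tx", "ty", "tz": the shift along the tool's x, y, z in m; "ax", "ay", "az": the turn, a rotation vector about the tool's x, y, z in rad. In form: [{"jaw": .., "tx": .., "ty": .., "tz": .., "ax": .., "ay": .., "az": ..}, ...]. A call has 1 to 8 rows; each row is the pose to reach, as a shift and turn from the pose measured when the call began, along the tool's axes at that moment; what a row does not reach only later rows make up. A row lasts 1/10 s, in which the tool goes at most 50 mm and 8.59 degrees, less where a joint would pass 70% of its speed; a pose out of reach is approached as far as the arm can. A call with a gripper value outside its range is refused whole. The fingers move at their own pace and stop on an object; the grip force is fixed at half the most. Time passes only in rows, so rows that repeat a pose let the fingers close. It gives the time, the measured TCP pose, the force and the opening at its end, in the units of the state.
- get_obs(): the state, without advancing time (a new reading comes with each control period).
- snapshot(name): name is "side" or "top" or "wrist"; returns (picture, depth): 400x640x3 uint8, red, green, blue; 400x640 float32, m along the optical axis (not along the pixel's ray), 0 where there is no reading.
- camera_model(name): a dict with "intrinsics" (3x3 intrinsics, pixels), "origin" and "orientation" of the camera in the world. Camera axes: x right, y down, z forward; pixel columns grow to the right and rows downward; lengths in m; the calibration is good to about 2 mm. A picture is of the moment at which its call begins: read the wrist's pose just before it. camera_model takes no time and is no camera call; for the wrist camera it gives the pose at the moment of the call.
- close_job(): hands the job in, once; it reports no verdict.
Trained networks look in the newest picture that a camera, given by its name, has taken for a name from the list of things; names that differ only in an ending like _2 or _b are one class to them, and where a whole thing is asked for, a point or a joint stands for the part that bears it (a point fixed in the world has none). Each returns a list of dicts, best first, with "confidence" (0 to 1); they miss things now and then, are a little off and sometimes report something else, mostly with a low value. They report only what shows in the picture. A call takes as long as a camera call. They do not tell look-alikes from the thing itself.
- silhouettes(camera, query): "pixels" (400x640 bool, what is visible of it) and "rect" ([left, top, right, bottom] in pixels, round what is visible of it).
The state is a dict: "time": time; "joint_positions": joint angles; "qvel": joint speeds; "joint_torque": joint torques, N m; "tool_pos": TCP position; "ee_rot": TCP orientation; "wrist_force": force on the tool from outside, world axes, zero at the start; "wrist_torque": the same for the moment, N m; "width": finger opening in m.
Only numpy, scipy, OpenCV 4.12 (cv2) and the standard library are available. Lean on these libraries where they do the work, as an engineer would, in place of code of your own. Each camera call takes 0.05 s, during which the arm holds its last target. There are 200 camera calls.

## Task

One of the two identical-looking stainless canisters still has a steel slug inside, so it is the heavier. First lift the canister on the robot's left about 5 cm clear of its mat, feel its weight for a moment and set it back upright in the middle of its own mat and let go; then lift the right one in the same way and compare. Finish holding the heavier one in the gripper, upright and still, centred about 5 cm above the copper gasket of the open port without touching the port, with the lighter one standing by itself in the middle of its own mat and the orange spacer, black cap and bolt rack left where they are.

Things in the scene. Friction and masses are not known exactly. Their poses are not given: they have to be found in the camera images.
- canister_left_center (a point): centre (half-way up, on the axis) of the left (+y) one of two identical-looking stainless canisters: bottom flange 76 mm across, 12 mm thick, with six tiny bolt heads, then a smooth round tube 50 mm in diameter, closed on top; 85 mm tall in all, so this point is 42.5 mm above the underside. Starts upright, within about 6 mm of the middle of mat_left.
- canister_right_center (a point): centre (half-way up, on the axis) of the right (-y) one of two identical-looking stainless canisters: bottom flange 76 mm across, 12 mm thick, with six tiny bolt heads, then a smooth round tube 50 mm in diameter, closed on top; 85 mm tall in all, so this point is 42.5 mm above the underside. Starts upright, within about 6 mm of the middle of mat_right.
- canister_left: the same left canister, origin at the centre of its underside, z up along its axis. One of the two canisters, either one, holds a steel slug (0.6 to 0.85 kg in all); the other a light plastic liner (0.3 to 0.4 kg in all). The content is shut in, with about 2 mm of play.
- canister_right: the same right canister, origin at the centre of its underside, z up along its axis. One of the two canisters, either one, holds a steel slug (0.6 to 0.85 kg in all); the other a light plastic liner (0.3 to 0.4 kg in all). The content is shut in, with about 2 mm of play.
- mat_left: fixed round black rubber mat, 110 mm across, 4 mm thick, on the robot's left; origin at the centre of its underside, at shelf height
- mat_right: fixed round black rubber mat, 110 mm across, 4 mm thick, on the robot's right; origin at the centre of its underside, at shelf height
- gasket_top (a point): centre of the top face of the copper gasket (52 mm across, 2 mm thick, 40 mm opening) that lies on the open stainless port, 40 mm above the shelf; z up
- port: fixed upright stainless port stub with a foot 90 mm across, a neck and a top flange 76 mm across, 40 mm tall with its gasket; origin at the centre of its underside
- spacer: orange anodized spacer ring lying flat, 40 mm across, 18 mm tall, loose; origin under its centre. Leave alone
- cap: black nylon flange cap, 48 mm across, 24 mm tall, loose; origin under its centre. Leave alone
- bolt_rack: small beech block 35 by 100 mm with three silver-plated bolts standing in it, 40 mm tall in all, loose; origin under its centre, long side along its y. Leave alone
Mind the look-alikes: they are no part of the job. What is shaped like the port but pink or red is not meant.

How it is judged:
By the outcome, as a careful person would: the job done as asked, in the order asked, and still so for the second after the job is handed in, while the arm keeps its last pose, push and grip.
It also fails if it takes over 72 s, if anything falls off the work surface, if the arm or the gripper's body presses on something with over 40 N, if the wrist force passes 120 N, or if a joint passes its speed limit or range.

## Working session

There is one attempt and no reset: what is moved stays moved. The work goes in short steps, Python scripts to look and compute and a tool call to move; the robot and the scene stay as the last step left them, time stands still between calls to the robot, and variables do not carry over. Pictures are saved under pics/ and viewed, about 8 in all and at most 12, crops included, and the job is handed in when it is done.

Besides the shell and the picture viewer there is one more tool, called by a JSON object that holds its "api" and its "payload". step_arm: Moves the arm, as the interface text tells. Its arguments: {"type":"object","properties":{"steps":{"type":"array"}},"required":["steps"]}

```bash
mkdir -p pics; cat > h.py <<'E'
from bench import *
import numpy as np, cv2
def save(n,img): cv2.imwrite('pics/'+n+'.png',img[:,:,::-1])
def world(cam,depth,mask,m=None):
    m=m or camera_model(cam); K=np.array(m['intrinsics']); R=np.array(m['orientation']); 
    if R.shape!=(3,3):
        from scipy.spatial.transform import Rotation as Ro
        R=Ro.from_euler('xyz',R).as_matrix() if R.size==3 else Ro.from_quat(R).as_matrix()
    v,u=np.nonzero(mask&(depth>0)); z=depth[v,u]
    p=np.c_[(u-K[0,2])/K[0,0]*z,(v-K[1,2])/K[1,1]*z,z]
    return p@R.T+np.array(m['origin'])
E
python3 - <<'E'
from h import *
o=get_obs(); print({k:np.round(v,3) for k,v in o.items()})
print(camera_model('top')); 
for c in ['top','side']:
    im,d=snapshot(c); save(c+'0',im)
    for q in ['canister_left','canister_right','mat_left','mat_right','port','gasket_top','spacer','cap','bolt_rack']:
        for r in silhouettes(c,q)[:3]:
            p=world(c,d,r['pixels'])
            if len(p)==0: continue
            hi=p[p[:,2]>np.percentile(p[:,2],95)-.004]
            print(c,q,round(r['confidence'],2),np.round(r['rect']),'med',np.round(np.median(p,0),3),'topmid',np.round((hi.min(0)+hi.max(0))/2,3),'ext',np.round(np.ptp(hi,axis=0),3))
E
```

```text
{'time': np.float64(0.0), 'joint_positions': array([ 1.021,  0.088,  1.372,  0.   ,  1.684, -0.103]), 'qvel': array([ 0.001, -0.   , -0.   ,  0.   , -0.   ,  0.001]), 'joint_torque': array([ 1.0000e-03, -3.4018e+01, -3.0243e+01,  7.2000e-02,  3.3000e-02,
       -0.0000e+00]), 'tool_pos': array([0.237, 0.496, 0.212]), 'ee_rot': array([-3.139, -0.   ,  2.695]), 'wrist_force': array([ 0.084,  0.312, -0.186]), 'wrist_torque': array([-0.017, -0.011,  0.003]), 'width': np.float64(0.094)}
{'intrinsics': array([[374.57825313,   0.        , 321.33289503],
       [  0.        , 374.57825313, 197.71091232],
       [  0.        ,   0.        ,   1.        ]]), 'origin': array([0.48199159, 0.02613226, 0.72321337]), 'orientation': array([-3.01030089, -0.04118569, -1.57100847])}
top canister_left 0.62 [170. 197. 218. 238.] med [0.532 0.217 0.072] topmid [0.536 0.227 0.09 ] ext [0.047 0.048 0.006]
top canister_right 0.87 [428. 243. 478. 282.] med [ 0.458 -0.232  0.065] topmid [ 0.457 -0.244  0.09 ] ext [0.047 0.049 0.006]
top mat_left 0.93 [171. 190. 232. 247.] med [0.522 0.206 0.005] topmid [0.535 
[... 2402 characters left out ...]
0.97 [312. 190. 354. 228.] med [ 0.591 -0.003  0.032] topmid [0.596 0.004 0.039] ext [0.075 0.074 0.007]
side gasket_top 0.82 [217. 201. 265. 247.] med [0.431 0.074 0.032] topmid [0.433 0.086 0.039] ext [0.074 0.076 0.006]
side gasket_top 0.63 [353. 239. 405. 295.] med [ 0.573 -0.152  0.035] topmid [ 0.578 -0.148  0.039] ext [0.074 0.075 0.006]
side spacer 0.74 [264. 252. 291. 274.] med [ 0.441 -0.029  0.016] topmid [ 0.442 -0.028  0.017] ext [0.039 0.039 0.005]
side cap 0.69 [303. 122. 320. 142.] med [0.691 0.209 0.014] topmid [0.696 0.217 0.023] ext [0.03  0.03  0.005]
side bolt_rack 0.58 [431. 236. 479. 295.] med [ 0.683 -0.224  0.017] topmid [ 0.688 -0.22   0.039] ext [0.022 0.077 0.007]
```

```bash
python3 - <<'E'
import cv2
a=cv2.imread('pics/top0.png'); cv2.imwrite('pics/c0.png',cv2.resize(a[80:310,155:490],(800,549),interpolation=cv2.INTER_CUBIC))
b=cv2.imread('pics/side0.png'); cv2.imwrite('pics/c1.png',cv2.resize(b[110:310,190:490],(800,533),interpolation=cv2.INTER_CUBIC))
E
```

```text
(no output)
```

View pics/c0.png

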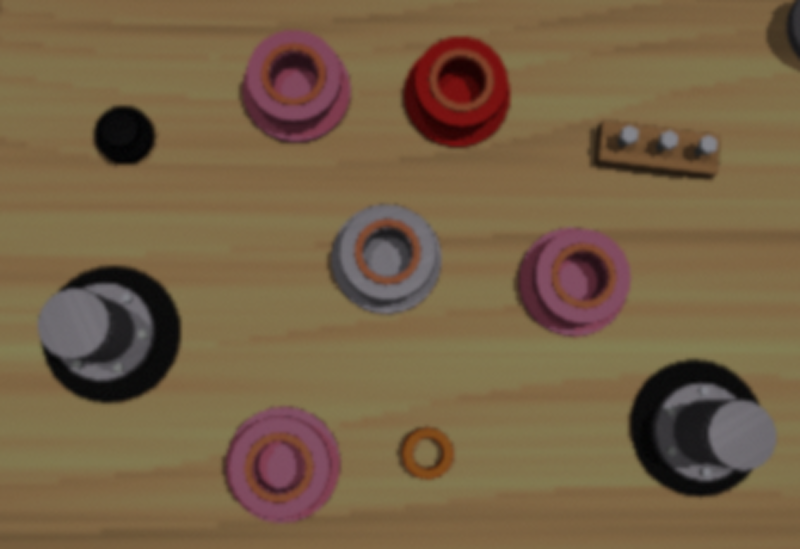

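View pics/c1.png

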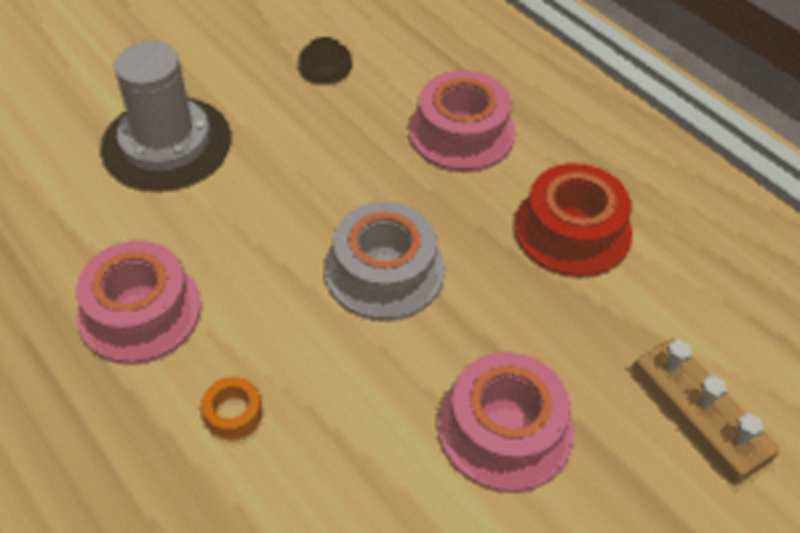

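The left canister is at px (180,215) and the right one at (463,262), each on its own black mat. Five things could pass for the port:
- pink (280,116)
- red (345,118)
- grey (316,188)
- pink (396,195)
- pink (272,273)

Only the grey stainless one fits the description, with its gasket at about (0.596, 0.005).

{"api": "step_arm", "payload": {"steps": [{"jaw": 1,"tx": -0.03,"ty": -0.009,"tz": 0.005},{"jaw": 1,"tx": -0.075,"ty": -0.022,"tz": 0.012},{"jaw": 1,"tx": -0.12,"ty": -0.036,"tz": 0.02},{"jaw": 1,"tx": -0.165,"ty": -0.05,"tz": 0.03},{"jaw": 1,"tx": -0.21,"ty": -0.063,"tz": 0.04},{"jaw": 1,"tx": -0.255,"ty": -0.076,"tz": 0.05},{"jaw": 1,"tx": -0.3,"ty": -0.09,"tz": 0.055},{"jaw": 1,"tx": -0.34,"ty": -0.1,"tz": 0.06}]}}

```text
invalid input
```

```bash
cat >> h.py <<'E'
from scipy.spatial.transform import Rotation as Ro
def go(x,y,z):
    o=get_obs(); r=o['ee_rot']; R=Ro.from_euler('xyz',r)
    d=R.inv().apply(np.array([x,y,z])-o['tool_pos'])
    # turn to make vertical, same yaw
    a=(R.inv()*Ro.from_euler('xyz',[np.pi,0,r[2]])).as_rotvec()
    print('t',round(o['time'],2),'pos',np.round(o['tool_pos'],4),'rot',np.round(r,3),'F',np.round(o['wrist_force'],2),'T',np.round(o['wrist_torque'],2),'w',round(float(o['width']),4),'-> shift',np.round(d,4),'turn',np.round(a,3),'j6',round(o['joint_positions'][5],2))
E
python3 -c "
from h import *
go(.536,.227,.13)"
```

```text
t 1.0 pos [0.2377 0.496  0.2135] rot [3.141 0.    2.695] F [ 1.15 -0.2  -0.3 ] T [-0.03 -0.05 -0.03] w 0.094 -> shift [-0.3853 -0.1137  0.0835] turn [0. 0. 0.] j6 -0.1
```

{"api": "step_arm", "payload": {"steps": [{"jaw": 1.0,"tx": -0.03,"ty": -0.009,"tz": 0.005,"ax": 0.0,"ay": 0.0,"az": 0.0},{"jaw": 1.0,"tx": -0.075,"ty": -0.022,"tz": 0.012,"ax": 0.0,"ay": 0.0,"az": 0.0},{"jaw": 1.0,"tx": -0.12,"ty": -0.036,"tz": 0.02,"ax": 0.0,"ay": 0.0,"az": 0.0},{"jaw": 1.0,"tx": -0.165,"ty": -0.05,"tz": 0.03,"ax": 0.0,"ay": 0.0,"az": 0.0},{"jaw": 1.0,"tx": -0.21,"ty": -0.063,"tz": 0.04,"ax": 0.0,"ay": 0.0,"az": 0.0},{"jaw": 1.0,"tx": -0.255,"ty": -0.076,"tz": 0.05,"ax": 0.0,"ay": 0.0,"az": 0.0},{"jaw": 1.0,"tx": -0.3,"ty": -0.09,"tz": 0.055,"ax": 0.0,"ay": 0.0,"az": 0.0},{"jaw": 1.0,"tx": -0.34,"ty": -0.1,"tz": 0.06,"ax": 0.0,"ay": 0.0,"az": 0.0}]}}

```text
time: 1.8
tool_pos: [0.5024, 0.257, 0.1532]
ee_rot: [-3.142, 0.0, 2.694]
wrist_force: [0.8, 1.6, 0.5]
width: 0.0941
```

{"api": "step_arm", "payload": {"steps": [{"jaw": 1.0,"tx": -0.03,"ty": -0.009,"tz": 0.0,"ax": 0.0,"ay": 0.0,"az": 0.0},{"jaw": 1.0,"tx": -0.0435,"ty": -0.0125,"tz": 0.01,"ax": 0.0,"ay": 0.0,"az": 0.0},{"jaw": 1.0,"tx": -0.0435,"ty": -0.0125,"tz": 0.03,"ax": 0.0,"ay": 0.0,"az": 0.0},{"jaw": 1.0,"tx": -0.0435,"ty": -0.0125,"tz": 0.05,"ax": 0.0,"ay": 0.0,"az": 0.0},{"jaw": 1.0,"tx": -0.0435,"ty": -0.0125,"tz": 0.07,"ax": 0.0,"ay": 0.0,"az": 0.0},{"jaw": 1.0,"tx": -0.0435,"ty": -0.0125,"tz": 0.09,"ax": 0.0,"ay": 0.0,"az": 0.0},{"jaw": 1.0,"tx": -0.0435,"ty": -0.0125,"tz": 0.104,"ax": 0.0,"ay": 0.0,"az": 0.0},{"jaw": 1.0,"tx": -0.0435,"ty": -0.0125,"tz": 0.104,"ax": 0.0,"ay": 0.0,"az": 0.0}]}}

```text
time: 2.6
tool_pos: [0.5338, 0.2269, 0.0462]
ee_rot: [-3.138, -0.004, 2.695]
wrist_force: [0.6, 0.1, -0.7]
width: 0.0945
```

```bash
python3 - <<'E'
from h import *
go(.536,.227,.049)
im,d=snapshot('side'); save('s1',im)
a=cv2.imread('pics/s1.png'); b=cv2.resize(a[60:220,180:340],(480,480))
im,d=snapshot('wrist'); cv2.imwrite('pics/c2.png',np.hstack([b,cv2.resize(im[:,:,::-1],(768,480))[:, 224:544]]))
E
```

```text
t 2.6 pos [0.5338 0.2269 0.0462] rot [-3.138 -0.004  2.695] F [ 0.58  0.08 -0.72] T [-0.02  0.04 -0.06] w 0.0945 -> shift [-0.0019  0.001  -0.0028] turn [-0.004 -0.004  0.   ] j6 -0.82
```

View pics/c2.png

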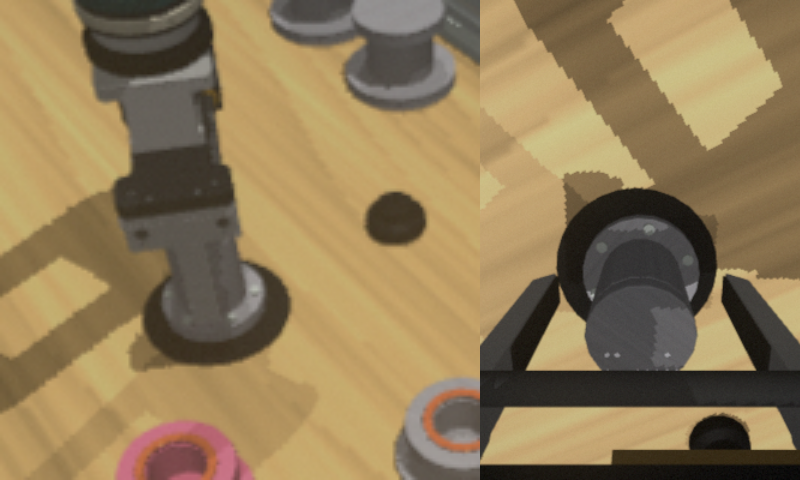

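The left canister stands between the open fingers, at around (640,330) in the wrist half of the picture. Closing now.

{"api": "step_arm", "payload": {"steps": [{"jaw": 0.0,"tx": -0.002,"ty": 0.0,"tz": -0.002,"ax": 0.0,"ay": 0.0,"az": 0.0},{"jaw": 0.0,"tx": -0.002,"ty": 0.0,"tz": -0.002,"ax": 0.0,"ay": 0.0,"az": 0.0},{"jaw": 0.0,"tx": -0.002,"ty": 0.0,"tz": -0.002,"ax": 0.0,"ay": 0.0,"az": 0.0},{"jaw": 0.0,"tx": -0.002,"ty": 0.0,"tz": -0.002,"ax": 0.0,"ay": 0.0,"az": 0.0},{"jaw": 0.0,"tx": -0.002,"ty": 0.0,"tz": -0.002,"ax": 0.0,"ay": 0.0,"az": 0.0},{"jaw": 0.0,"tx": -0.002,"ty": 0.0,"tz": -0.002,"ax": 0.0,"ay": 0.0,"az": 0.0},{"jaw": 0.0,"tx": -0.002,"ty": 0.0,"tz": -0.002,"ax": 0.0,"ay": 0.0,"az": 0.0},{"jaw": 0.0,"tx": -0.002,"ty": 0.0,"tz": -0.002,"ax": 0.0,"ay": 0.0,"az": 0.0}]}}

```text
time: 3.5
tool_pos: [0.5377, 0.2262, 0.0513]
ee_rot: [-3.141, -0.0, 2.694]
wrist_force: [-0.9, -0.7, 0.5]
width: 0.0492
```

{"api": "step_arm", "payload": {"steps": [{"jaw": 0.0,"tx": 0.0,"ty": 0.0,"tz": -0.004,"ax": 0.0,"ay": 0.0,"az": 0.0},{"jaw": 0.0,"tx": 0.0,"ty": 0.0,"tz": -0.013,"ax": 0.0,"ay": 0.0,"az": 0.0},{"jaw": 0.0,"tx": 0.0,"ty": 0.0,"tz": -0.023,"ax": 0.0,"ay": 0.0,"az": 0.0},{"jaw": 0.0,"tx": 0.0,"ty": 0.0,"tz": -0.033,"ax": 0.0,"ay": 0.0,"az": 0.0},{"jaw": 0.0,"tx": 0.0,"ty": 0.0,"tz": -0.042,"ax": 0.0,"ay": 0.0,"az": 0.0},{"jaw": 0.0,"tx": 0.0,"ty": 0.0,"tz": -0.048,"ax": 0.0,"ay": 0.0,"az": 0.0},{"jaw": 0.0,"tx": 0.0,"ty": 0.0,"tz": -0.051,"ax": 0.0,"ay": 0.0,"az": 0.0},{"jaw": 0.0,"tx": 0.0,"ty": 0.0,"tz": -0.051,"ax": 0.0,"ay": 0.0,"az": 0.0}]}}

```text
time: 4.3
tool_pos: [0.538, 0.2263, 0.103]
ee_rot: [3.141, 0.001, 2.694]
wrist_force: [-0.8, -1.0, -4.1]
width: 0.0493
```

```bash
cat >> h.py <<'E'
def weigh(n=12):
    F=[];J=[];P=[]
    for i in range(n):
        snapshot('wrist'); o=get_obs(); F.append(o['wrist_force']); J.append(o['joint_torque']); P.append(o['tool_pos'])
    print('F mean',np.round(np.mean(F,0),2),'sd',np.round(np.std(F,0),2),'tau',np.round(np.mean(J,0),2),'pos',np.round(np.mean(P,0),4))
E
python3 - <<'E'
from h import *
weigh(); go(.535,.222,.049)
for c in ['side','top']:
    im,d=snapshot(c); save(c+'2',im)
    for q in ['canister_left','mat_left']:
        for r in silhouettes(c,q)[:2]:
            p=world(c,d,r['pixels'])
            if len(p)==0: continue
            print(c,q,round(r['confidence'],2),np.round(r['rect']),'med',np.round(np.median(p,0),3),np.round(np.percentile(p,2,0),3),np.round(np.percentile(p,98,0),3))
a=cv2.imread('pics/side2.png'); b=cv2.resize(a[60:220,180:340],(480,480)); cv2.imwrite('pics/c3.png',b)
E
```

```text
F mean [-0.05  0.19 -3.78] sd [0.31 0.43 0.53] tau [ 0.000e+00 -4.017e+01 -3.093e+01  4.000e-02  7.000e-02  0.000e+00] pos [0.5375 0.2262 0.1019]
t 4.9 pos [0.5377 0.2262 0.1022] rot [-3.141 -0.     2.694] F [-0.03 -0.15 -4.09] T [-0.08  0.05  0.01] w 0.0492 -> shift [ 0.0006 -0.0049  0.0532] turn [-0.001 -0.     0.   ] j6 -0.82
side canister_left 0.92 [228. 117. 263. 160.] med [0.527 0.208 0.071] [ 0.5   0.19 -0.  ] [0.57  0.317 0.139]
side mat_left 0.92 [228. 147. 280. 180.] med [0.529 0.213 0.003] [ 0.485  0.171 -0.   ] [0.586 0.262 0.055]
top mat_left 0.91 [196. 188. 230. 244.] med [0.544 0.19  0.005] [0.492 0.137 0.002] [0.587 0.231 0.235]
```

View pics/c3.png

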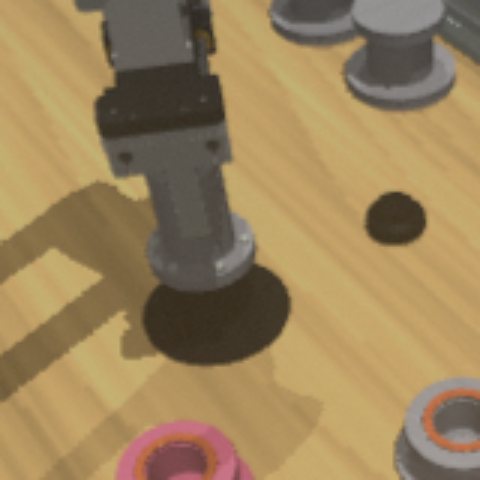

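{"api": "step_arm", "payload": {"steps": [{"jaw": 0.0,"tx": -0.0005,"ty": -0.0025,"tz": 0.004,"ax": 0.0,"ay": 0.0,"az": 0.0},{"jaw": 0.0,"tx": -0.0013,"ty": -0.005,"tz": 0.012,"ax": 0.0,"ay": 0.0,"az": 0.0},{"jaw": 0.0,"tx": -0.0013,"ty": -0.005,"tz": 0.021,"ax": 0.0,"ay": 0.0,"az": 0.0},{"jaw": 0.0,"tx": -0.0013,"ty": -0.005,"tz": 0.03,"ax": 0.0,"ay": 0.0,"az": 0.0},{"jaw": 0.0,"tx": -0.0013,"ty": -0.005,"tz": 0.038,"ax": 0.0,"ay": 0.0,"az": 0.0},{"jaw": 0.0,"tx": -0.0013,"ty": -0.005,"tz": 0.044,"ax": 0.0,"ay": 0.0,"az": 0.0},{"jaw": 0.0,"tx": -0.0013,"ty": -0.005,"tz": 0.048,"ax": 0.0,"ay": 0.0,"az": 0.0},{"jaw": 0.0,"tx": -0.0013,"ty": -0.005,"tz": 0.05,"ax": 0.0,"ay": 0.0,"az": 0.0}]}}

```text
time: 6.0
tool_pos: [0.5365, 0.2211, 0.0517]
ee_rot: [-3.141, -0.001, 2.694]
wrist_force: [-0.2, 0.2, -4.1]
width: 0.0489
```

```bash
python3 - <<'E'
from h import *
weigh(4); go(.535,.222,.049)
E
```

```text
F mean [ 0.69 -0.24 -2.95] sd [0.23 0.52 0.57] tau [-0.000e+00 -4.035e+01 -2.979e+01  4.000e-02  6.000e-02  0.000e+00] pos [0.5368 0.2212 0.0523]
t 6.2 pos [0.537  0.2213 0.0527] rot [3.141 0.    2.694] F [ 0.31  0.66 -3.78] T [ 0.04 -0.03  0.04] w 0.049 -> shift [ 0.0022 -0.0002  0.0037] turn [0. 0. 0.] j6 -0.83
```

Not down yet, so I'll lower slowly until contact.

{"api": "step_arm", "payload": {"steps": [{"jaw": 0.0,"tx": 0.0,"ty": 0.0,"tz": 0.001,"ax": 0.0,"ay": 0.0,"az": 0.0},{"jaw": 0.0,"tx": 0.0,"ty": 0.0,"tz": 0.002,"ax": 0.0,"ay": 0.0,"az": 0.0},{"jaw": 0.0,"tx": 0.0,"ty": 0.0,"tz": 0.002,"ax": 0.0,"ay": 0.0,"az": 0.0}]}}

```text
time: 6.5
tool_pos: [0.5374, 0.2214, 0.0513]
ee_rot: [3.141, 0.001, 2.694]
wrist_force: [0.1, -0.2, -1.8]
width: 0.0494
```

```bash
python3 - <<'E'
from h import *
weigh(4); go(.535,.222,.049)
E
```

```text
F mean [ 0.1  -0.53 -1.67] sd [0.34 0.34 0.56] tau [ 1.600e-01 -3.917e+01 -2.869e+01  6.000e-02  1.300e-01 -1.000e-02] pos [0.5374 0.2214 0.0513]
t 6.7 pos [0.5374 0.2214 0.0513] rot [3.141e+00 1.000e-03 2.694e+00] F [ 0.05 -0.53 -0.86] T [ 0.01 -0.03 -0.01] w 0.0493 -> shift [ 0.0025 -0.0005  0.0023] turn [0.001 0.001 0.   ] j6 -0.83
```

{"api": "step_arm", "payload": {"steps": [{"jaw": 0.0,"tx": 0.0,"ty": 0.0,"tz": 0.001,"ax": 0.0,"ay": 0.0,"az": 0.0},{"jaw": 0.5,"tx": 0.0,"ty": 0.0,"tz": 0.001,"ax": 0.0,"ay": 0.0,"az": 0.0},{"jaw": 1.0,"tx": 0.0,"ty": 0.0,"tz": 0.001,"ax": 0.0,"ay": 0.0,"az": 0.0},{"jaw": 1.0,"tx": 0.0,"ty": 0.0,"tz": 0.001,"ax": 0.0,"ay": 0.0,"az": 0.0},{"jaw": 1.0,"tx": 0.0,"ty": 0.0,"tz": 0.001,"ax": 0.0,"ay": 0.0,"az": 0.0},{"jaw": 1.0,"tx": 0.0,"ty": 0.0,"tz": 0.001,"ax": 0.0,"ay": 0.0,"az": 0.0},{"jaw": 1.0,"tx": 0.0,"ty": 0.0,"tz": 0.001,"ax": 0.0,"ay": 0.0,"az": 0.0},{"jaw": 1.0,"tx": 0.0,"ty": 0.0,"tz": 0.001,"ax": 0.0,"ay": 0.0,"az": 0.0}]}}

```text
time: 7.5
tool_pos: [0.5375, 0.2214, 0.0502]
ee_rot: [3.141, 0.001, 2.694]
wrist_force: [-0.2, -0.1, -1.0]
width: 0.0927
```

{"api": "step_arm", "payload": {"steps": [{"jaw": 1.0,"tx": 0.0,"ty": 0.0,"tz": -0.01,"ax": 0.0,"ay": 0.0,"az": 0.0},{"jaw": 1.0,"tx": 0.0,"ty": 0.0,"tz": -0.03,"ax": 0.0,"ay": 0.0,"az": 0.0},{"jaw": 1.0,"tx": 0.0,"ty": 0.0,"tz": -0.05,"ax": 0.0,"ay": 0.0,"az": 0.0},{"jaw": 1.0,"tx": 0.0,"ty": 0.0,"tz": -0.075,"ax": 0.0,"ay": 0.0,"az": 0.0},{"jaw": 1.0,"tx": 0.0,"ty": 0.0,"tz": -0.1,"ax": 0.0,"ay": 0.0,"az": 0.0},{"jaw": 1.0,"tx": 0.0,"ty": -0.04,"tz": -0.1,"ax": 0.0,"ay": 0.0,"az": 0.0},{"jaw": 1.0,"tx": 0.0,"ty": -0.08,"tz": -0.1,"ax": 0.0,"ay": 0.0,"az": 0.0},{"jaw": 1.0,"tx": 0.0,"ty": -0.12,"tz": -0.1,"ax": 0.0,"ay": 0.0,"az": 0.0}]}}

```text
time: 8.3
tool_pos: [0.4851, 0.1123, 0.1513]
ee_rot: [3.14, 0.003, 2.695]
wrist_force: [-0.7, 0.1, 0.2]
width: 0.0939
```

```bash
python3 - <<'E'
from h import *
go(.4575,-.245,.15)
for c in ['side','top']:
    im,d=snapshot(c)
    rs={}
    for q in ['canister_left','mat_left','canister_right','mat_right']:
        for r in silhouettes(c,q)[:1]:
            p=world(c,d,r['pixels'])
            if 'can' in q: p=p[(p[:,2]>.078)&(p[:,2]<.1)]
            else: p=p[(abs(p[:,2]-.004)<.006)]
            if len(p)<20: continue
            (cx,cy),rad=cv2.minEnclosingCircle(p[:,:2].astype(np.float32))
            print(c,q,round(r['confidence'],2),'circle',round(cx,4),round(cy,4),round(rad,4))
E
```

```text
t 8.3 pos [0.4851 0.1123 0.1513] rot [3.140e+00 3.000e-03 2.695e+00] F [-0.68  0.14  0.18] T [ 0.02 -0.08 -0.  ] w 0.0939 -> shift [-0.1293 -0.3342  0.0011] turn [0.002 0.003 0.   ] j6 -1.01
side canister_left 0.8 circle 0.5325 0.1989 0.0088
side mat_left 0.86 circle 0.5346 0.2244 0.057
side canister_right 0.85 circle 0.4579 -0.246 0.025
side mat_right 0.95 circle 0.4609 -0.2456 0.0552
top canister_right 0.69 circle 0.4577 -0.2445 0.0253
top mat_right 0.67 circle 0.4602 -0.2471 0.0568
```

{"api": "step_arm", "payload": {"steps": [{"jaw": 1.0,"tx": -0.01,"ty": -0.03,"tz": 0.0,"ax": 0.0,"ay": 0.0,"az": 0.0},{"jaw": 1.0,"tx": -0.028,"ty": -0.075,"tz": 0.0,"ax": 0.0,"ay": 0.0,"az": 0.0},{"jaw": 1.0,"tx": -0.046,"ty": -0.12,"tz": 0.0,"ax": 0.0,"ay": 0.0,"az": 0.0},{"jaw": 1.0,"tx": -0.064,"ty": -0.165,"tz": 0.0,"ax": 0.0,"ay": 0.0,"az": 0.0},{"jaw": 1.0,"tx": -0.082,"ty": -0.21,"tz": 0.0,"ax": 0.0,"ay": 0.0,"az": 0.0},{"jaw": 1.0,"tx": -0.1,"ty": -0.255,"tz": 0.0,"ax": 0.0,"ay": 0.0,"az": 0.0},{"jaw": 1.0,"tx": -0.116,"ty": -0.3,"tz": 0.0,"ax": 0.0,"ay": 0.0,"az": 0.0},{"jaw": 1.0,"tx": -0.129,"ty": -0.33,"tz": 0.0,"ax": 0.0,"ay": 0.0,"az": 0.0}]}}

```text
time: 9.6
tool_pos: [0.4595, -0.2419, 0.1497]
ee_rot: [3.141, 0.001, 2.694]
wrist_force: [-0.3, 0.1, -0.4]
width: 0.094
```

```bash
python3 - <<'E'
from h import *
for c in ['side','top']:
    im,d=snapshot(c)
    for q in ['canister_left','mat_left']:
        for r in silhouettes(c,q)[:1]:
            p=world(c,d,r['pixels'])
            if 'can' in q: p=p[(p[:,2]>.078)&(p[:,2]<.1)]
            else: p=p[(abs(p[:,2]-.004)<.006)]
            if len(p)<20: continue
            (cx,cy),rad=cv2.minEnclosingCircle(p[:,:2].astype(np.float32))
            print(c,q,round(r['confidence'],2),'circle',round(cx,4),round(cy,4),round(rad,4))
go(.4575,-.245,.05)
E
```

```text
top canister_left 0.9 circle 0.5358 0.2225 0.0254
top mat_left 0.58 circle 0.535 0.2253 0.0565
t 9.9 pos [ 0.4601 -0.2381  0.1497] rot [3.14  0.    2.697] F [-0.01  0.15  0.21] T [0.01 0.08 0.04] w 0.0939 -> shift [-0.0006 -0.0075  0.0996] turn [0.002 0.    0.   ] j6 -1.71
```

{"api": "step_arm", "payload": {"steps": [{"jaw": 1.0,"tx": 0.0,"ty": -0.007,"tz": 0.0,"ax": 0.0,"ay": 0.0,"az": 0.0},{"jaw": 1.0,"tx": 0.0,"ty": -0.007,"tz": 0.015,"ax": 0.0,"ay": 0.0,"az": 0.0},{"jaw": 1.0,"tx": 0.0,"ty": -0.007,"tz": 0.03,"ax": 0.0,"ay": 0.0,"az": 0.0},{"jaw": 1.0,"tx": 0.0,"ty": -0.007,"tz": 0.035,"ax": 0.0,"ay": 0.0,"az": 0.0},{"jaw": 1.0,"tx": 0.0,"ty": -0.007,"tz": 0.035,"ax": 0.0,"ay": 0.0,"az": 0.0}]}}

```text
time: 10.4
tool_pos: [0.4563, -0.2434, 0.1129]
ee_rot: [3.14, -0.003, 2.698]
wrist_force: [-1.0, -0.4, 0.3]
width: 0.094
```

```bash
python3 - <<'E'
from h import *
weigh(4)
go(.4575,-.245,.05)
E
```

```text
F mean [ 0.35 -0.27  0.44] sd [0.3  0.44 0.23] tau [ 3.000e-02 -3.116e+01 -2.865e+01 -2.000e-02  8.000e-02  0.000e+00] pos [ 0.4573 -0.2443  0.1148]
t 10.6 pos [ 0.4576 -0.2446  0.1154] rot [3.140e+00 2.000e-03 2.697e+00] F [ 0.5  -0.21  0.08] T [ 0.07 -0.03 -0.03] w 0.0941 -> shift [ 0.     -0.0005  0.0654] turn [0.001 0.002 0.   ] j6 -1.73
```

{"api": "step_arm", "payload": {"steps": [{"jaw": 1.0,"tx": 0.0,"ty": 0.0,"tz": 0.02,"ax": 0.0,"ay": 0.0,"az": 0.0},{"jaw": 1.0,"tx": 0.0,"ty": 0.0,"tz": 0.04,"ax": 0.0,"ay": 0.0,"az": 0.0},{"jaw": 1.0,"tx": 0.0,"ty": 0.0,"tz": 0.058,"ax": 0.0,"ay": 0.0,"az": 0.0},{"jaw": 1.0,"tx": 0.0,"ty": 0.0,"tz": 0.065,"ax": 0.0,"ay": 0.0,"az": 0.0},{"jaw": 1.0,"tx": 0.0,"ty": 0.0,"tz": 0.065,"ax": 0.0,"ay": 0.0,"az": 0.0}]}}

```text
time: 11.1
tool_pos: [0.4573, -0.2443, 0.0498]
ee_rot: [3.14, 0.0, 2.697]
wrist_force: [-0.1, 0.8, 1.1]
width: 0.0938
```

{"api": "step_arm", "payload": {"steps": [{"jaw": 0.0,"tx": 0.0,"ty": 0.0,"tz": 0.0,"ax": 0.0,"ay": 0.0,"az": 0.0},{"jaw": 0.0,"tx": 0.0,"ty": 0.0,"tz": 0.0,"ax": 0.0,"ay": 0.0,"az": 0.0},{"jaw": 0.0,"tx": 0.0,"ty": 0.0,"tz": 0.0,"ax": 0.0,"ay": 0.0,"az": 0.0},{"jaw": 0.0,"tx": 0.0,"ty": 0.0,"tz": 0.0,"ax": 0.0,"ay": 0.0,"az": 0.0},{"jaw": 0.0,"tx": 0.0,"ty": 0.0,"tz": 0.0,"ax": 0.0,"ay": 0.0,"az": 0.0},{"jaw": 0.0,"tx": 0.0,"ty": 0.0,"tz": 0.0,"ax": 0.0,"ay": 0.0,"az": 0.0},{"jaw": 0.0,"tx": 0.0,"ty": 0.0,"tz": 0.0,"ax": 0.0,"ay": 0.0,"az": 0.0},{"jaw": 0.0,"tx": 0.0,"ty": 0.0,"tz": 0.0,"ax": 0.0,"ay": 0.0,"az": 0.0}]}}

```text
time: 11.9
tool_pos: [0.4571, -0.2451, 0.05]
ee_rot: [3.141, 0.001, 2.697]
wrist_force: [-1.9, -2.9, 1.9]
width: 0.0504
```

```bash
python3 - <<'E'
from h import *
weigh(4)
go(.4575,-.245,.05)
E
```

```text
F mean [-2.07 -3.93  0.91] sd [0.42 0.17 0.52] tau [ 2.180e+00 -3.168e+01 -2.686e+01  1.330e+00  2.100e-01  1.000e-02] pos [ 0.4571 -0.245   0.05  ]
t 12.1 pos [ 0.4572 -0.245   0.05  ] rot [3.141e+00 1.000e-03 2.697e+00] F [-1.41 -4.02  0.77] T [-0.69  0.38  0.  ] w 0.0504 -> shift [-0.0003  0.0002  0.    ] turn [0.    0.001 0.   ] j6 -1.73
```

{"api": "step_arm", "payload": {"steps": [{"jaw": 0.0,"tx": 0.0,"ty": 0.0,"tz": -0.004,"ax": 0.0,"ay": 0.0,"az": 0.0},{"jaw": 0.0,"tx": 0.0,"ty": 0.0,"tz": -0.013,"ax": 0.0,"ay": 0.0,"az": 0.0},{"jaw": 0.0,"tx": 0.0,"ty": 0.0,"tz": -0.023,"ax": 0.0,"ay": 0.0,"az": 0.0},{"jaw": 0.0,"tx": 0.0,"ty": 0.0,"tz": -0.033,"ax": 0.0,"ay": 0.0,"az": 0.0},{"jaw": 0.0,"tx": 0.0,"ty": 0.0,"tz": -0.042,"ax": 0.0,"ay": 0.0,"az": 0.0},{"jaw": 0.0,"tx": 0.0,"ty": 0.0,"tz": -0.048,"ax": 0.0,"ay": 0.0,"az": 0.0},{"jaw": 0.0,"tx": 0.0,"ty": 0.0,"tz": -0.052,"ax": 0.0,"ay": 0.0,"az": 0.0},{"jaw": 0.0,"tx": 0.0,"ty": 0.0,"tz": -0.052,"ax": 0.0,"ay": 0.0,"az": 0.0}]}}

```text
time: 12.9
tool_pos: [0.4575, -0.2453, 0.1029]
ee_rot: [-3.142, 0.002, 2.697]
wrist_force: [-1.2, -0.1, -7.9]
width: 0.0506
```

```bash
python3 - <<'E'
from h import *
weigh(12)
go(.596,.0045,.1385)
im,d=snapshot('side')
cv2.imwrite('pics/c4.png',cv2.resize(im[230:400,270:470,::-1],(800,680))[:600])
E
```

```text
F mean [ 0.1  -0.08 -7.86] sd [0.43 0.29 0.49] tau [ 0.000e+00 -3.587e+01 -3.275e+01 -2.000e-02  6.000e-02  0.000e+00] pos [ 0.4569 -0.2449  0.1017]
t 13.5 pos [ 0.4571 -0.245   0.1019] rot [3.141e+00 1.000e-03 2.697e+00] F [ 0.12  0.13 -7.95] T [ 0.01  0.01 -0.01] w 0.0502 -> shift [-0.0182  0.285  -0.0365] turn [0.    0.001 0.   ] j6 -1.73
```

View pics/c4.png

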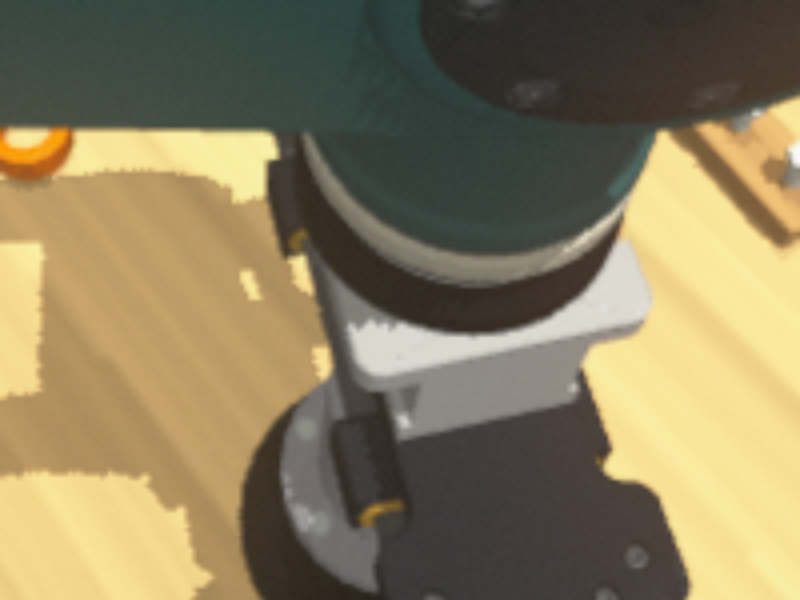

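The right canister reads 7.9 N (about 0.80 kg) against 3.8 N (about 0.39 kg) for the left. The right one is heavier and is still lifted in the gripper, so I'll raise it first and then carry it gently.

{"api": "step_arm", "payload": {"steps": [{"jaw": 0.0,"tx": 0.0,"ty": 0.0,"tz": -0.006,"ax": 0.0,"ay": 0.0,"az": 0.0},{"jaw": 0.0,"tx": 0.0,"ty": 0.0,"tz": -0.018,"ax": 0.0,"ay": 0.0,"az": 0.0},{"jaw": 0.0,"tx": 0.0,"ty": 0.004,"tz": -0.03,"ax": 0.0,"ay": 0.0,"az": 0.0},{"jaw": 0.0,"tx": -0.001,"ty": 0.014,"tz": -0.038,"ax": 0.0,"ay": 0.0,"az": 0.0},{"jaw": 0.0,"tx": -0.002,"ty": 0.03,"tz": -0.042,"ax": 0.0,"ay": 0.0,"az": 0.0},{"jaw": 0.0,"tx": -0.003,"ty": 0.048,"tz": -0.042,"ax": 0.0,"ay": 0.0,"az": 0.0},{"jaw": 0.0,"tx": -0.004,"ty": 0.068,"tz": -0.042,"ax": 0.0,"ay": 0.0,"az": 0.0},{"jaw": 0.0,"tx": -0.006,"ty": 0.088,"tz": -0.042,"ax": 0.0,"ay": 0.0,"az": 0.0}]}}

```text
time: 14.35
tool_pos: [0.5012, -0.1668, 0.1452]
ee_rot: [3.141, 0.002, 2.697]
wrist_force: [-0.4, 0.2, -8.2]
width: 0.0504
```

{"api": "step_arm", "payload": {"steps": [{"jaw": 0.0,"tx": -0.001,"ty": 0.02,"tz": 0.0,"ax": 0.0,"ay": 0.0,"az": 0.0},{"jaw": 0.0,"tx": -0.003,"ty": 0.04,"tz": 0.0,"ax": 0.0,"ay": 0.0,"az": 0.0},{"jaw": 0.0,"tx": -0.004,"ty": 0.062,"tz": 0.0,"ax": 0.0,"ay": 0.0,"az": 0.0},{"jaw": 0.0,"tx": -0.005,"ty": 0.084,"tz": 0.0,"ax": 0.0,"ay": 0.0,"az": 0.0},{"jaw": 0.0,"tx": -0.007,"ty": 0.106,"tz": 0.0,"ax": 0.0,"ay": 0.0,"az": 0.0},{"jaw": 0.0,"tx": -0.008,"ty": 0.126,"tz": 0.0,"ax": 0.0,"ay": 0.0,"az": 0.0},{"jaw": 0.0,"tx": -0.009,"ty": 0.14,"tz": 0.0,"ax": 0.0,"ay": 0.0,"az": 0.0},{"jaw": 0.0,"tx": -0.01,"ty": 0.15,"tz": 0.0,"ax": 0.0,"ay": 0.0,"az": 0.0}]}}

```text
time: 15.15
tool_pos: [0.5754, -0.0342, 0.1458]
ee_rot: [3.141, 0.003, 2.699]
wrist_force: [-0.1, 0.5, -8.5]
width: 0.0503
```

```bash
python3 - <<'E'
from h import *
weigh(3)
go(.5955,.0045,.136)
E
```

```text
F mean [ 0.05 -0.58 -7.3 ] sd [0.57 0.36 0.31] tau [ -0.25 -41.25 -33.49  -0.13   0.09   0.05] pos [ 0.5754 -0.0343  0.1455]
t 15.3 pos [ 0.5748 -0.0355  0.1454] rot [3.142e+00 2.000e-03 2.698e+00] F [-0.74 -1.02 -7.73] T [-0.06 -0.   -0.06] w 0.0503 -> shift [-0.0016  0.045   0.0094] turn [0.    0.002 0.   ] j6 -1.29
```

{"api": "step_arm", "payload": {"steps": [{"jaw": 0.0,"tx": 0.0,"ty": 0.007,"tz": 0.001,"ax": 0.0,"ay": 0.0,"az": 0.0},{"jaw": 0.0,"tx": -0.001,"ty": 0.018,"tz": 0.003,"ax": 0.0,"ay": 0.0,"az": 0.0},{"jaw": 0.0,"tx": -0.001,"ty": 0.03,"tz": 0.006,"ax": 0.0,"ay": 0.0,"az": 0.0},{"jaw": 0.0,"tx": -0.0015,"ty": 0.039,"tz": 0.008,"ax": 0.0,"ay": 0.002,"az": 0.0},{"jaw": 0.0,"tx": -0.0015,"ty": 0.044,"tz": 0.009,"ax": 0.0,"ay": 0.002,"az": 0.0},{"jaw": 0.0,"tx": -0.0015,"ty": 0.044,"tz": 0.009,"ax": 0.0,"ay": 0.002,"az": 0.0},{"jaw": 0.0,"tx": -0.0015,"ty": 0.044,"tz": 0.009,"ax": 0.0,"ay": 0.002,"az": 0.0}]}}

```text
time: 16.0
tool_pos: [0.595, 0.0036, 0.1363]
ee_rot: [-3.141, -0.0, 2.699]
wrist_force: [-1.3, -0.6, -7.6]
width: 0.0504
```

```bash
cat > chk.py <<'E'
from h import *
weigh(6)
go(.5955,.0045,.136)
ims=[]
for c,b in [('side',(90,260,240,440)),('top',(60,310,150,500))]:
    im,d=snapshot(c); ims.append(cv2.resize(im[b[0]:b[1],b[2]:b[3],::-1],(400,400 if c=='side' else 286)))
    for q in ['canister_right','canister_left','mat_left','spacer','cap','bolt_rack']:
        for r in silhouettes(c,q)[:2]:
            p=world(c,d,r['pixels'])
            if len(p)<20: continue
            if q=='canister_left' : p=p[(p[:,2]>.078)&(p[:,2]<.1)]
            if q=='mat_left': p=p[abs(p[:,2]-.004)<.006]
            if len(p)<20: continue
            (cx,cy),rad=cv2.minEnclosingCircle(p[:,:2].astype(np.float32))
            print(c,q,round(r['confidence'],2),np.round(r['rect']),'circle',round(cx,4),round(cy,4),round(rad,4),'lo/hi',np.round(np.percentile(p,2,0),3),np.round(np.percentile(p,98,0),3))
h=np.zeros((400,800,3),np.uint8); h[:,:400]=ims[0]; h[:286,400:]=ims[1]; 
import sys; cv2.imwrite(f'pics/{sys.argv[1]}.png',h)
E
python3 chk.py c5
```

```text
F mean [-0.27  0.22 -7.7 ] sd [0.47 0.45 0.42] tau [ 1.100e-01 -4.317e+01 -3.342e+01  2.000e-02  7.000e-02  0.000e+00] pos [0.595  0.0033 0.1365]
t 16.3 pos [0.595  0.0033 0.1366] rot [3.142 0.    2.698] F [ 0.17 -0.44 -7.8 ] T [0.02 0.05 0.03] w 0.0502 -> shift [0.0001 0.0013 0.0006] turn [0. 0. 0.] j6 -1.22
side canister_right 0.66 [311. 158. 353. 203.] circle 0.6134 0.0087 0.1046 lo/hi [ 0.559 -0.035  0.093] [0.627 0.03  0.16 ]
side canister_left 0.64 [236. 127. 267. 178.] circle 0.5356 0.2207 0.0258 lo/hi [0.512 0.197 0.079] [0.557 0.243 0.09 ]
side mat_left 0.74 [228. 147. 277. 181.] circle 0.535 0.2229 0.0547 lo/hi [0.484 0.17  0.001] [0.586 0.269 0.006]
side spacer 0.76 [267. 252. 291. 277.] circle 0.4449 -0.0256 0.0239 lo/hi [ 0.423 -0.047 -0.001] [ 0.459 -0.01   0.019]
side cap 0.61 [302. 124. 315. 143.] circle 0.6334 0.1234 0.1576 lo/hi [ 0.613  0.093 -0.   ] [0.707 0.248 0.129]
side bolt_rack 0.72 [433. 237. 481. 293.] circle 0.6879 -0.2197 0.0521 lo/hi [ 0.667 -0.269  0.003] [ 0.704 -0.173  0.04 ]
top canister_right 0.7 [297. 179. 335. 202.] circle 0.5844 0.008 0.0366 lo/hi [ 0.559 -0.017  0.039] [0.599 0.039 0.177]
top canister_left 0.73 [172. 200. 221. 239.] circle 0.5354 0.2225 0.025 lo/hi [0.514 0.199 0.081] [0.557 0.244 0.092]
top mat_left 0.91 [170. 189. 225. 246.] circle 0.5355 0.2256 0.0557 lo/hi [0.482 0.182 0.002] [0.587 0.275 0.007]
top spacer 0.82 [324. 257. 346. 281.] circle 0.4426 -0.027 0.0187 lo/hi [ 0.425 -0.043  0.014] [ 0.46  -0.01   0.021]
top cap 0.68 [194. 123. 219. 148.] circle 0.6993 0.2208 0.0272 lo/hi [0.675 0.197 0.001] [0.719 0.241 0.026]
top cap 0.68 [297. 177. 333. 201.] circle 0.5799 0.0131 0.0338 lo/hi [ 0.559 -0.014  0.094] [0.599 0.038 0.177]
top bolt_rack 0.65 [438. 135. 456. 153.] circle 0.6849 -0.2469 0.0234 lo/hi [ 0.667 -0.265  0.008] [ 0.699 -0.229  0.042]
```

View pics/c5.png

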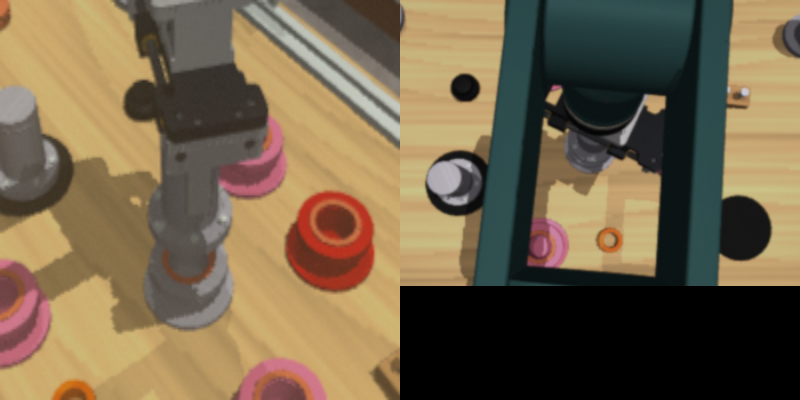

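The heavier canister hangs over the grey port. The visible edge of its flange puts the axis at about (0.597, 0.003), with the underside at about 0.09. I'll nudge it by 1 mm, let it settle and hand in.

{"api": "step_arm", "payload": {"steps": [{"jaw": 0.0,"tx": 0.0,"ty": 0.001,"tz": 0.0,"ax": 0.0,"ay": 0.0,"az": 0.0},{"jaw": 0.0,"tx": 0.0,"ty": 0.001,"tz": 0.0,"ax": 0.0,"ay": 0.0,"az": 0.0},{"jaw": 0.0,"tx": 0.0,"ty": 0.001,"tz": 0.0,"ax": 0.0,"ay": 0.0,"az": 0.0},{"jaw": 0.0,"tx": 0.0,"ty": 0.001,"tz": 0.0,"ax": 0.0,"ay": 0.0,"az": 0.0},{"jaw": 0.0,"tx": 0.0,"ty": 0.001,"tz": 0.0,"ax": 0.0,"ay": 0.0,"az": 0.0},{"jaw": 0.0,"tx": 0.0,"ty": 0.001,"tz": 0.0,"ax": 0.0,"ay": 0.0,"az": 0.0}]}}

```text
time: 17.6
tool_pos: [0.5955, 0.0046, 0.1364]
ee_rot: [3.142, -0.0, 2.698]
wrist_force: [-0.3, 0.5, -8.6]
width: 0.0502
```

```bash
python3 - <<'E'
from h import *
weigh(8)
go(.5955,.0045,.136); print(close_job())
E
```

```text
F mean [ 0.01 -0.11 -7.97] sd [0.54 0.59 0.41] tau [ 0.000e+00 -4.333e+01 -3.345e+01  1.000e-02  7.000e-02 -0.000e+00] pos [0.5955 0.0046 0.1364]
t 18.0 pos [0.5954 0.0045 0.1364] rot [-3.142 -0.     2.698] F [ 0.64  0.01 -7.76] T [-0.    0.02  0.01] w 0.0503 -> shift [-0.0001 -0.      0.0004] turn [-0. -0.  0.] j6 -1.22
the job is handed in; nothing more can be done
None
```

The job is handed in at 18.0 s. The right canister is the heavier one, and the gripper is holding it over the grey stainless port.

- **Weighing:** I lifted the left canister about 5 cm and it read 3.8 N (about 0.39 kg). I then set it back on its mat and let go. The right one, lifted the same way, read 7.9 N (about 0.80 kg).
- **Final hold:** the tool is at (0.5955, 0.0045), and I measured the gasket at (0.596, 0.0045). The canister's underside is about 5 cm above the gasket. The tool is vertical, and the force of 8.0 N is just the canister's weight.
- **Left canister:** it stands at about (0.535, 0.222). Its mat centre measured (0.535, 0.223) from the side camera and (0.5355, 0.2256) from the top camera, so the canister is 1 to 3 mm off centre.
- **Spacer, cap and bolt rack:** I never touched them, and they measured where they were at the start to within a few millimetres. The side camera's cap reading and the top camera's rack reading were off because the arm was partly in view. For each, the other camera agreed with its starting position.

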